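# Key the load cap onto the test port and hold it home

## Task

Pick up the load cap (the tall one with the dark knurled collar) and set it over the test port's spigot; turn the collar with a light push until one of its hidden keyways drops over the pin, then push the cap fully home, flat on the port's deck. The spring contact inside will lift it again, so finish while still holding the cap pushed home: do not let go. Leave the other things on the bench where they are.

Things in the scene. Friction and masses are not known exactly. Their poses are not given: they have to be found in the camera images.
- load_cap: The load cap, 56 mm tall, 0.15 to 0.27 kg, standing upright on the mat, mouth down. Origin: centre of its underside, z up along its axis. The lower 30 mm is a smooth aluminium skirt 56 mm in diameter, the upper 26 mm the dark knurled collar.
- cap_grip (a point): On the load cap's axis, 43 mm above its underside, in the middle of the knurled collar: round, 42 mm in diameter, 26 mm high, closed flat top. Take the cap here, at any yaw.
- cap_mouth (a point): Centre of the load cap's underside, axes as the cap. The bore is 31 mm in diameter and 30 mm deep, with three equal keyways 8 mm wide, open at the bottom and reaching 24.5 mm from the axis, 120 degrees apart, the first along the cap's +x; nothing shows them outside.
- port: The test port, fixed to the table: a grey housing 120 x 120 x 24 mm with a short spigot on top; origin at the centre of its underside.
- port_deck (a point): Centre of the port's flat deck, 24 mm above its underside. From here the aluminium spigot rises 28 mm, 28 mm in diameter, top chamfered 3 mm. The cap is home when its underside lies on the deck.
- pin_height (a point): On the spigot's axis, 16.5 mm above the deck: level of the flat upper face of the one steel pin, 4 mm wide, that juts from the spigot to 23 mm from the axis. Its direction differs each time, whatever the port's axes. An unkeyed cap stops here; turned up to 120 degrees, either way, a keyway comes over the pin (to about 7 degrees) and the cap can go down.
- plunger (a joint): Sprung brass contact 12 mm in diameter, standing 10 mm above the spigot's top. Value in m: 0 is out, grows as it is pressed, 0.008 with the cap home, limit 0.0095. It pushes up with 3.6 N at 0, 8.4 N at home, more than the cap's weight: a cap let go rises about 8 mm. A keyed cap meets it 8 mm above home.
- dust_cap: Plain smooth aluminium dust cap standing near the load cap, a low disc 48 mm in diameter and 26 mm high, no knurl. Origin: centre of its underside. Not needed.
- adapter: Aluminium adapter standing near the load cap: a 46 mm flange 6 mm thick with a smooth 26 mm stub on top, 30 mm high in all. Origin: centre of its underside. Not needed.
- circuit_board: Blue circuit board 75 x 110 mm lying flat with parts up to 16 mm high, at the far edge of the mat. Not needed.
- side_cutters: Pair of blue-handled side cutters about 150 mm long lying flat, 16 mm high. Origin at their pivot. Not needed.
- solder_reel: Black reel standing on end, 54 mm in diameter and 40 mm high. Not needed.
- telephone: Black telephone lying flat, 72 x 148 x 9 mm. Not needed.
- screwdriver: Screwdriver about 160 mm long lying on the mat beyond the test port. Not needed.
Things that resemble listed ones, but are neither listed nor needed, are in the scene too. What is shaped like the load_cap but pink is not meant.

How it is judged:
By the outcome, as a careful person would: the job done as asked, in the order asked, and still so for the second after the job is handed in, while the arm keeps its last pose, push and grip.
It also fails if it takes over 64 s, if anything falls off the work surface, if the arm or the gripper's body presses on something with over 40 N, if the wrist force passes 120 N, or if a joint passes its speed limit or range.

## Robot

A 7-joint arm with a two-finger parallel gripper is mounted at the origin on the work surface. World frame = base frame: x ahead of the robot, y to its left, z up, the work surface at z = 0. Lengths are in m, angles in rad, forces in N, time in s.
With the tool pointing down it reaches from about 0.425 to 0.95 m from the base axis. Payload 4.7 kg.
Tool frame: the origin (TCP) lies on the centre line of the jaws, within the pads' length; the fingertips stand robot.nose_length ahead of it and the grasp point (between the pads) lies 8 mm behind it (robot.nose_length is the distance from the TCP to the fingertips, in m); z points along the fingers, x is the direction in which the jaws open and shut, and the axes are right-handed (so a half turn about z gives the same grasp; the last joint's range is limited). The gripper opens to 85 mm and grips with 20 to 120 N. Pads are 22 mm wide; open, the fingers measure 114 mm over their backs; the gripper's body (76 mm by 85 mm) begins 54 mm behind the grasp point. The pads swing forward as they close: fully open they stand 13 mm farther back than shut.
Start: joints at [1.145, 0.469, -0.049, 1.532, 0.024, 1.141, -0.082], TCP at [0.261, -0.623, 0.242] pointing down, gripper open.
Joint ranges: [-2.59, 2.59], [-0.33, 1.99], [-1.39, 1.29], [0.1, 2.45], [-1.04, 4.18], [0.21, 1.99], [-2.66, 2.66]. Speed limits (rad/s): [2.57, 2.57, 3.14, 3.14, 3.14, 3.14, 3.14].

## Interface

Orientations are given as [roll, pitch, yaw] about the fixed x, y, z axes, in that order (R = Rz(yaw) Ry(pitch) Rx(roll)).
In Python, from plant import robot gives the robot as it stands. Calls block until the motion is done:
- robot.goto(position, orientation): joint-space move of the TCP to a pose.
- robot.move_straight(position, vel=0.15, attitude=None, contact_N=None): straight line of the TCP; attitude=None keeps the orientation; vel is the mean speed in m/s. With contact_N (N) it stops when the force on the tool has changed by that much, and returns True; else False.
- robot.move_joints(angles): joint-space move.
- robot.grip(opening, strength=None): opening from 0.0 (shut) to 1.0 (fully open); strength is the grip in N (None keeps the last); returns when the fingers have stopped.
- robot.sleep(seconds).
- robot.inverse_kinematics(position, orientation): joint angles nearest the present ones, or None.
- robot.sense(): the state.
- robot.grab_frame(name): name is "scene" or "top" or "wrist"; returns a dict with "image" (480x640x3 uint8, red, green, blue), "range_z" (480x640 float32, m along the optical axis (not along the pixel's ray), 0 where there is no reading), "fx", "fy", "cx", "cy" (pixels), "dist_coeffs" ([k1, k2, p1, p2, k3] as OpenCV has them; the pictures are not rectified), "R" (3x3) and "t" (3): a world point X has camera coordinates R X + t. Camera axes: x right, y down, z forward; pixel columns grow to the right and rows downward; lengths in m; the calibration is good to about 2 mm. A picture is of the moment at which its call begins.
A pose or a line that the arm cannot do raises robot.IKError and nothing moves.
- robot.close_job(): hands the job in, once; it reports no verdict.
The state is a dict: "t": time; "joint_pos": joint angles; "joint_velocities": joint speeds; "effort": joint torques, N m; "tcp_pos": TCP position; "tcp_rot": TCP orientation; "wrist_force": force on the tool from outside, world axes, zero at the start; "torque": the same for the moment, N m; "opening": opening from 0.0 (shut) to 1.0 (fully open).
Only numpy, scipy, OpenCV 4.12 (cv2) and the standard library are available. Lean on these libraries where they do the work, as an engineer would, in place of code of your own. Each camera call takes 0.05 s, during which the arm holds its last target. There are 200 camera calls.

## Working session

There is one attempt and no reset: what is moved stays moved. The work goes in short steps, each a Python script; the robot and the scene stay as the last script left them, time stands still between calls to the robot, and variables do not carry over. Pictures are saved under pics/ and viewed, about 8 in all and at most 12, crops included, and the job is handed in when it is done.

```bash
ls; mkdir -p pics
python3 - <<'E'
from plant import robot
import cv2,numpy as np,pickle
d={}
for n in ("scene","top"):
    f=robot.grab_frame(n); d[n]=f
    cv2.imwrite(f"pics/{n}0.png",f["image"][:,:,::-1])
    R=np.array(f["R"]);t=np.array(f["t"]);print(n,-R.T@t,R[2],f["fx"],f["dist_coeffs"])
pickle.dump(d,open("f0.pkl","wb"))
s=robot.sense();print(s,robot.nose_length)
E
```

```text
pics
scene [ 1.38628006 -0.39786429  1.16663618] [-0.56544741  0.25090957 -0.78569308] 565.0550341742206 [0.02794423 0.         0.         0.         0.        ]
top [ 0.40385634 -0.04633701  1.20649055] [ 0.17998516  0.02159437 -0.98343227] 587.0347614989331 [-0.07649964  0.          0.          0.          0.        ]
{'t': 0.1, 'joint_pos': array([ 1.14510611,  0.46935192, -0.04860293,  1.53359271,  0.02413694,
        1.14099878, -0.08229626]), 'joint_velocities': array([-0.00024544, -0.00121086, -0.00015785, -0.00189086, -0.00056856,
        0.00059554, -0.00073582]), 'effort': array([ 1.29498832e-03, -5.11511385e+01, -4.66463913e-02, -2.38389820e+01,
        1.08427252e-02,  4.36437316e-03, -2.51588813e-05]), 'tcp_pos': array([ 0.26067011, -0.6220793 ,  0.24136463]), 'tcp_rot': array([ 3.14150062e+00,  1.76143630e-03, -1.17395049e+00]), 'wrist_force': array([0.5174034 , 0.69816593, 0.65335087]), 'torque': array([-0.01045978,  0.02671121,  0.02295645]), 'opening': 0.9951604769346062} 0.011
```

View pics/top0.png

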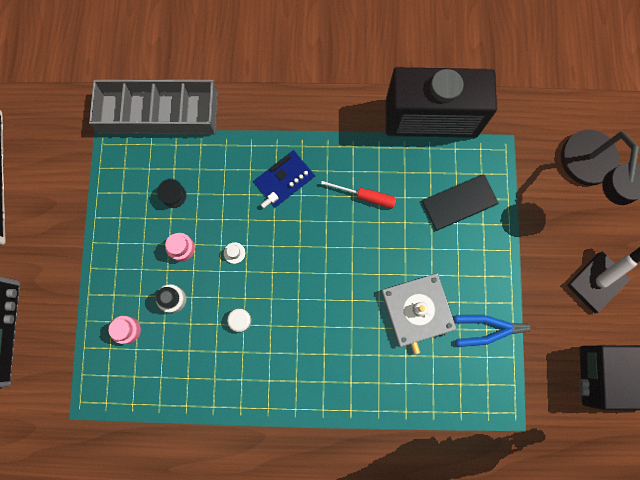

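View pics/scene0.png

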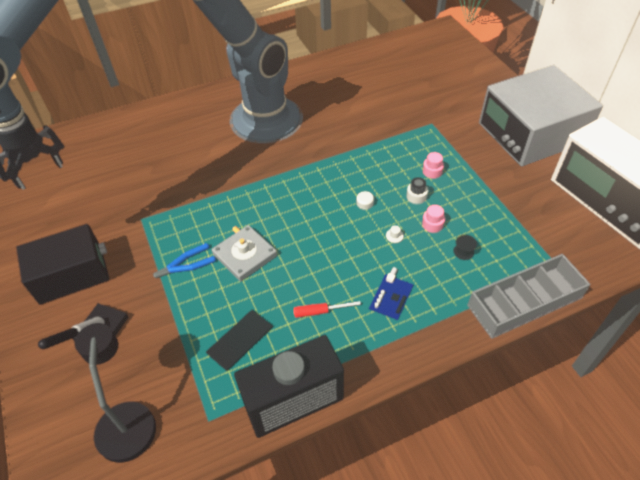

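The load cap, with its dark collar, is at top (170,298). The pink look-alikes are at (124,330) and (179,247), the adapter at (234,252), the dust cap at (239,320) and the port spigot at (418,310). Next I'll turn these into positions using the range data.

```bash
cat > h.py <<'E'
import cv2,numpy as np
from plant import robot
def cloud(f):
    K=np.array([[f["fx"],0,f["cx"]],[0,f["fy"],f["cy"]],[0,0,1.]])
    v,u=np.mgrid[:480,:640]
    n=cv2.undistortPoints(np.stack([u,v],-1).reshape(-1,1,2).astype(float),K,np.array(f["dist_coeffs"])).reshape(480,640,2)
    z=f["range_z"].astype(float)
    pc=np.dstack([n*z[...,None],z])
    W=(pc-np.array(f["t"]))@np.array(f["R"]); W[z<=0]=np.nan
    return W
def near(W,xy,r,z0,z1):
    with np.errstate(invalid='ignore'):
        return (np.hypot(W[...,0]-xy[0],W[...,1]-xy[1])<r)&(W[...,2]>z0)&(W[...,2]<z1)
def circ(P):
    (c,r)=cv2.minEnclosingCircle(P[:,:2].astype(np.float32)*1000); return np.array(c)/1000,r/1000
E
python3 - <<'E'
import pickle; from h import *
d=pickle.load(open("f0.pkl","rb"))
W=cloud(d["top"]);S=cloud(d["scene"])
for n,(u,v) in dict(cap=(170,298),pinkA=(124,330),pinkB=(179,247),adap=(234,252),dust=(239,320),port=(418,310),mat=(300,300),reel=(172,193)).items():
    p=W[v,u];print(n,p.round(4))
    for nm,Q in (("top",W),("scene",S)):
        m=near(Q,p[:2],.035,p[2]-.006,p[2]+.006);P=Q[m]
        if len(P): print("  ",nm,len(P),np.median(P,0).round(4),((P.min(0)+P.max(0))/2).round(4),np.ptp(P,0).round(3),circ(P))
for nm,Q in (("top",W),("scene",S)):
    m=near(Q,W[310,418,:2],.1,.018,.032);P=Q[m]; print("deck",nm,len(P),np.median(P,0),cv2.minAreaRect(P[:,:2].astype(np.float32)*1000))
E
```

```text
cap [0.498  0.2499 0.0558]
   top 353 [0.4998 0.257  0.0564] [0.4999 0.2581 0.0559] [0.04  0.04  0.012] (array([0.49993362, 0.25814478]), 0.021206912994384767)
   scene 150 [0.5021 0.2584 0.0572] [0.5007 0.26   0.0554] [0.045 0.043 0.011] (array([0.50038101, 0.25976337]), 0.022944820404052733)
pinkA [0.4328 0.3374 0.0576]
   top 354 [0.4347 0.3487 0.0566] [0.4354 0.3492 0.0575] [0.041 0.04  0.012] (array([0.43467075, 0.34904483]), 0.02173555374145508)
   scene 132 [0.4357 0.3484 0.057 ] [0.4329 0.3495 0.0573] [0.047 0.042 0.011] (array([0.43189667, 0.34761938]), 0.02480634307861328)
pinkB [0.6003 0.2375 0.0581]
   top 340 [0.6069 0.2459 0.0565] [0.6069 0.2464 0.0576] [0.041 0.042 0.011] (array([0.60759497, 0.24627322]), 0.021349000930786132)
   scene 167 [0.6085 0.2466 0.0566] [0.6069 0.2462 0.0571] [0.045 0.044 0.01 ] (array([0.60715552, 0.24702606]), 0.023515913009643556)
adap [0.5968 0.1305 0.0301]
   top 126 [0.5987 0.1334 0.0303] [0.5995 0.1331 0.0301] [0.024 0.024 0.012] (array([0.60000378, 0.13393752]), 0.01308306121826172)
   scene 69 [0.5998 0.1348 0.0302] [0.5997 0.1367 0.0
[... 937 characters left out ...]
03 -3.000e-04] [0.067 0.069 0.012] (array([ 0.50425479, -0.00540785]), 0.03491657638549805)
reel [0.7165 0.2638 0.0401]
   top 472 [0.7215 0.2692 0.0405] [0.7215 0.2694 0.0402] [0.052 0.05  0.012] (array([0.72194342, 0.26970587]), 0.026747224807739257)
   scene 283 [0.7211 0.2706 0.0408] [0.72   0.2709 0.0403] [0.055 0.055 0.011] (array([0.71905243, 0.27038235]), 0.0290361385345459)
deck top 3407 [ 0.48569457 -0.24287532  0.02460853] ((482.64129638671875, -257.78118896484375), (139.93963623046875, 143.65487670898438), 18.510944366455078)
deck scene 1671 [ 0.49567966 -0.24573175  0.02485791] ((482.74554443359375, -255.8171844482422), (143.4170684814453, 144.10391235351562), 20.14375877380371)
```

Run:
```python
from h import *; import pickle
D={}
for n,xy,z,yaw in (("port",(.488,-.244),.20,0.),("cap",(.500,.2585),.20,np.pi/3)):
    best=None
    for k in (-1,0,1):
        q=robot.inverse_kinematics([*xy,z],[np.pi,0,yaw+k*np.pi])
        if q is not None: print(n,k,np.round(q,2)); best=q if best is None or abs(q[6])<abs(best[6]) else best
    # via safe straight joint move, high
    robot.move_joints(best); robot.sleep(.3)
    f=robot.grab_frame("wrist");D[n]=f
    cv2.imwrite(f"pics/w_{n}.png",f["image"][:,:,::-1])
    s=robot.sense();print(n,s["t"],s["tcp_pos"],s["tcp_rot"])
    W=cloud(f);R=np.array(f["R"]);print("cam",-R.T@np.array(f["t"]),R[2])
    h=.0565 if n=="cap" else .052
    P=W[near(W,xy,.035,h-.006,h+.006)];print(len(P),P.mean(0),(P.min(0)+P.max(0))/2,circ(P))
pickle.dump(D,open("w.pkl","wb"))
cv2.imwrite("pics/w2.png",np.hstack([cv2.resize(D[k]["image"][:,:,::-1],(400,300)) for k in D]))
```

```text
port -1 [-0.43  0.5   1.12  1.93 -0.52  1.04 -2.22]
port 0 [ 0.76  0.34 -0.46  1.87  0.18  0.97  0.22]
port 1 [-0.43  0.5   1.12  1.93 -0.52  1.04 -2.22]
port 2.075 [ 0.48790802 -0.24443136  0.19996847] [ 3.14154159e+00  3.85774013e-06 -7.98776482e-04]
cam [ 0.48826963 -0.17330879  0.33065223] [-3.74613042e-04 -2.76905814e-01 -9.60896992e-01]
631 [ 0.48764454 -0.2411245   0.05050737] [ 0.4875162  -0.24271931  0.05207871] (array([ 0.48755243, -0.24273279]), 0.013900782585144043)
cap -1 [-1.35  0.54  1.12  1.89 -0.55  1.06 -2.1 ]
cap 0 [ 0.19  0.52 -1.    1.81  0.49  1.08  0.06]
cap 1 [-1.35  0.54  1.12  1.89 -0.55  1.06 -2.1 ]
cap 4.25 [0.50019543 0.25814408 0.2000141 ] [3.14147586e+00 5.39998157e-05 1.04646486e+00]
cam [0.43961464 0.29412263 0.33066272] [ 0.24040088 -0.13872032 -0.9607102 ]
1927 [0.49868474 0.26099639 0.05506281] [0.49951884 0.26059238 0.05400798] (array([0.49949753, 0.26061053]), 0.021315698623657228)
```

View pics/w2.png

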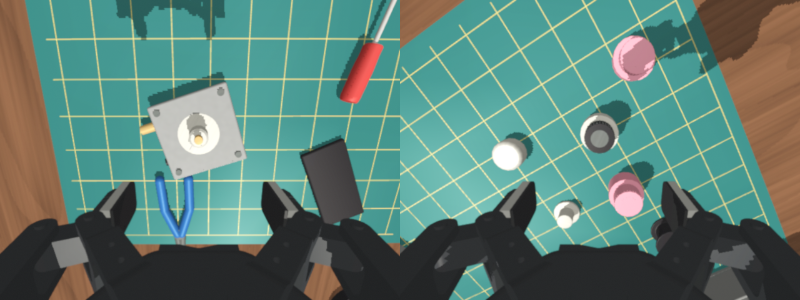

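The wrist views show the spigot at (198,135) and the cap at (600,135), with the cap centred between the jaws and nothing in the fingers' way. Next is the grasp.

Run:
```python
from h import *
c=[.4999,.2593]
print(robot.move_straight([*c,.10],vel=.15))
print("contact",robot.move_straight([*c,.043],vel=.06,contact_N=6))
s=robot.sense();print(s["tcp_pos"],s["wrist_force"])
robot.grip(0.0,60); robot.sleep(.2)
s=robot.sense();print(s["t"],s["tcp_pos"],s["wrist_force"],s["opening"])
robot.move_straight([*c,.13],vel=.1); robot.sleep(.2)
s=robot.sense();print(s["t"],s["tcp_pos"],s["wrist_force"],s["opening"])
f=robot.grab_frame("wrist");a=f["image"]
g=robot.grab_frame("scene")["image"]
cv2.imwrite("pics/grasp.png",np.hstack([cv2.resize(a,(400,300)),cv2.resize(g[60:240,310:550],(400,300))])[:,:,::-1])
```

```text
False
contact False
[0.50010743 0.25956482 0.04335297] [ 0.56461225  1.2566338  -0.56818052]
6.85 [0.50020912 0.25949305 0.04356694] [-0.57218208 -0.70360311  5.45056198] 0.46899036358117824
8.0667 [0.49959485 0.25911314 0.12937166] [-0.36847408 -0.57307025 -2.51371392] 0.4710508369621893
```

View pics/grasp.png

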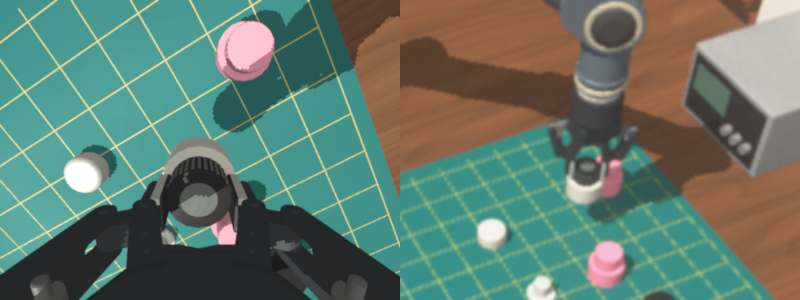

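The cap is held upright by the collar: the wrist view shows the collar top at (204,203) and the skirt around it. Next I measure the cap's axis relative to the TCP, move over the port and lower to contact.

Run:
```python
from h import *
s=robot.sense();tcp=s["tcp_pos"];z=tcp[2]
W=cloud(robot.grab_frame("wrist"))
for lo,hi,r in ((.007,.018,.026),(-.018,-.008,.035)):
    P=W[near(W,tcp[:2],r,z+lo,z+hi)]
    if len(P)>20: print(lo,len(P),np.median(P[:,2])-z,circ(P)[0]-tcp[:2],circ(P)[1])
p=[.4878,-.2433]
for y in (66,0,-66):
    q=robot.inverse_kinematics([*p,.085],[np.pi,0,np.radians(y)]);print(y,None if q is None else np.round(q,2))
robot.goto([*p,.16],[np.pi,0,np.radians(60)]);robot.sleep(.2)
s=robot.sense();print(s["t"],s["tcp_pos"],s["tcp_rot"],np.round(s["joint_pos"],2),s["wrist_force"],s["torque"])
W=cloud(robot.grab_frame("wrist")); t=s["tcp_pos"]
P=W[near(W,p,.1,.018,.031)];print("deck",len(P),np.median(P[:,2]))
g=robot.grab_frame("scene")["image"];w=robot.grab_frame("wrist")["image"]
cv2.imwrite("pics/over.png",np.hstack([cv2.resize(w,(400,300)),cv2.resize(g[130:310,130:370],(400,300))])[:,:,::-1])
```

```text
0.007 8669 0.011491834455727157 [-0.00190981  0.00112108] 0.02509823989868164
-0.018 2529 -0.01446285955369922 [-0.00702279  0.00505138] 0.026681758880615233
66 [ 1.07  0.64 -0.93  1.95  0.67  0.89  0.94]
0 [ 0.93  0.56 -0.71  1.96  0.5   0.81 -0.06]
-66 [ 0.7   0.49 -0.4   1.97  0.27  0.74 -1.02]
10.2417 [ 0.48825413 -0.24228024  0.16008269] [ 3.14148785e+00 -2.62910637e-04  1.04909147e+00] [ 1.12  0.54 -0.98  1.89  0.53  1.    0.95] [ 0.06969343  0.4805583  -2.19271007] [-0.03069713 -0.01582399 -0.01617929]
deck 13793 0.023152965829713646
```

View pics/over.png

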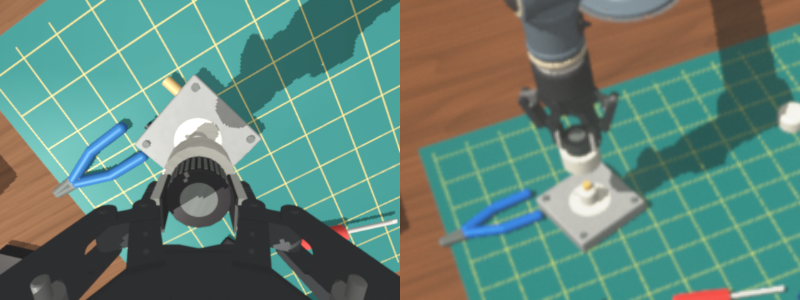

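The cap is above the port with the spigot in clear view at scene crop (588,190). I'll lower gently.

Run:
```python
from h import *
p=[.4878,-.2433]
def show(m):
    s=robot.sense();print(m,round(s["t"],2),np.round(s["tcp_pos"],4),np.round(s["wrist_force"],1),np.round(s["torque"],2))
robot.move_straight([*p,.107],vel=.1);show("pre")
c=robot.move_straight([*p,.078],vel=.02,contact_N=4);show(c)
robot.sleep(.3);show("")
```

```text
pre 11.07 [ 0.4882 -0.2431  0.1071] [ 0.7 -0.2 -2.7] [ 0.05 -0.04  0.01]
False 12.68 [ 0.4879 -0.2433  0.0781] [-0.2  1.  -2.9] [ 0.05 -0.05  0.03]
 12.97 [ 0.4878 -0.2433  0.078 ] [ 0.5 -0.8 -2.5] [ 0.04 -0.01 -0.02]
```

There was no stop at pin height (TCP about 0.084), so a keyway may already be over the pin. I'll check for the plunger contact, expected at about 0.076.

Run:
```python
from h import *
p=[.4878,-.2433]
def show(m):
    s=robot.sense();print(m,round(s["t"],2),np.round(s["tcp_pos"],4),np.round(s["wrist_force"],1),np.round(s["torque"],2))
for z in (.077,.076,.075,.074,.073,.072):
    c=robot.move_straight([*p,z],vel=.01,contact_N=12);robot.sleep(.1);show(c)
    if c: break
w=robot.grab_frame("wrist")["image"];g=robot.grab_frame("scene")["image"]
cv2.imwrite("pics/on.png",np.hstack([cv2.resize(w[200:440,160:480],(400,300)),cv2.resize(g[180:300,170:330],(400,300))])[:,:,::-1])
```

```text
False 13.32 [ 0.4878 -0.2433  0.077 ] [-0.1  0.4 -2.6] [-0.01 -0.03  0.03]
False 13.68 [ 0.4878 -0.2433  0.076 ] [ 0.  -0.8 -1.8] [-0.07  0.01 -0.04]
False 14.03 [ 0.488  -0.2433  0.0753] [-0.7 -0.7  1.5] [ 0.07  0.15 -0.05]
False 14.38 [ 0.488  -0.2433  0.0741] [0.  0.9 1.8] [-0.    0.11  0.04]
False 14.72 [ 0.488  -0.2433  0.0731] [-0.   0.1  2.6] [-0.01  0.11 -0.03]
False 15.07 [ 0.488  -0.2433  0.0721] [-0.5 -0.5  2.4] [-0.02  0.    0.02]
```

View pics/on.png

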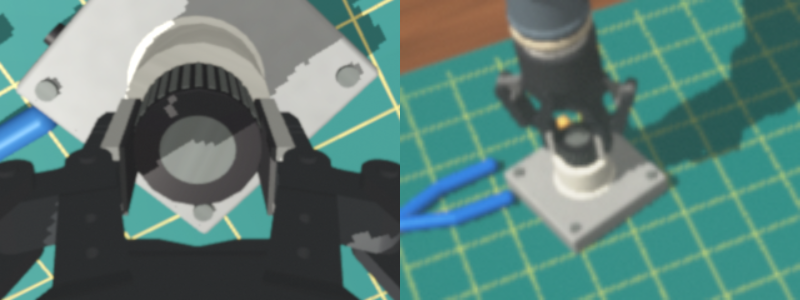

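The force turned up at TCP 0.0757 and then rose like the spring, as it should for a keyed cap. The picture shows the skirt down around the spigot, at right crop (583,172), just above the deck. Next I push it home.

Run:
```python
from h import *
p=[.4878,-.2433]
def show(m):
    s=robot.sense();print(m,round(s["t"],2),np.round(s["tcp_pos"],4),np.round(s["wrist_force"],1),np.round(s["torque"],2),round(s["opening"],3));return s
for z in np.arange(.0710,.0620,-.0005):
    c=robot.move_straight([*p,z],vel=.01);robot.sleep(.1);s=show(round(z,4))
    if s["wrist_force"][2]>18: break
robot.sleep(.5);show("hold")
```

```text
0.071 15.53 [ 0.488  -0.2433  0.0711] [1.  0.1 3.2] [0.   0.01 0.03] 0.472
0.0705 15.88 [ 0.4879 -0.2433  0.0706] [ 0.1 -0.2  4.5] [-0.08 -0.02  0.01] 0.472
0.07 16.23 [ 0.4879 -0.2433  0.0701] [ 0.7 -0.6  4.3] [-0.07 -0.06 -0.02] 0.467
0.0695 16.57 [ 0.4879 -0.2433  0.0695] [ 1.2 -0.5  4.1] [-0.06 -0.06  0.04] 0.47
0.069 16.93 [ 0.4879 -0.2433  0.069 ] [ 1.2 -0.9  4.9] [-0.08 -0.17  0.  ] 0.468
0.0685 17.27 [ 0.4879 -0.2433  0.0686] [ 0.4 -0.   5.9] [-0.09 -0.1   0.02] 0.47
0.068 17.62 [ 0.4879 -0.2433  0.0681] [-0.5 -1.1  6.3] [-0.05 -0.14  0.02] 0.473
0.0675 17.98 [ 0.4879 -0.2433  0.0677] [ 0.4 -0.6  5.8] [-0.07 -0.13 -0.01] 0.469
0.067 18.32 [ 0.488  -0.2433  0.0675] [-0.  -0.1  8.5] [-0.01  0.19  0.  ] 0.475
0.0665 18.68 [ 0.488  -0.2433  0.0675] [-1.3  0.8 12. ] [ 0.09  0.43 -0.03] 0.468
0.066 19.02 [ 0.488  -0.2433  0.0675] [-3.  -0.1 17. ] [ 0.15  0.66 -0.01] 0.468
0.0655 19.38 [ 0.4881 -0.2433  0.0675] [-5.8  0.3 21.1] [0.2  0.97 0.02] 0.47
hold 19.88 [ 0.488  -0.2433  0.0675] [-5.  1. 20.] [0.18 0.95 0.02] 0.469
```

Run:
```python
from h import *
s=robot.sense();print(s["tcp_rot"],s["t"])
p=[.4878,-.2433,.0655]; yaw=np.radians(60)
for pit in (.004,.008,-.004,0):
    q=robot.inverse_kinematics(p,[np.pi,pit,yaw]); robot.move_joints(q); robot.sleep(.3)
    s=robot.sense();print(pit,round(s["t"],2),np.round(s["tcp_pos"],4),s["tcp_rot"].round(4),np.round(s["wrist_force"],1),np.round(s["torque"],2))
w=robot.grab_frame("wrist")["image"];g=robot.grab_frame("scene")["image"]
cv2.imwrite("pics/home.png",np.hstack([cv2.resize(w[200:440,160:480],(400,300)),cv2.resize(g[180:300,170:330],(400,300))])[:,:,::-1])
```

```text
[3.14100154e+00 1.85326395e-03 1.04710210e+00] 19.875
0.004 20.43 [ 0.4881 -0.2432  0.0675] [3.1408 0.0056 1.047 ] [-4.5  0.1 21.1] [0.32 0.92 0.03]
0.008 20.98 [ 0.4882 -0.2431  0.0676] [3.1408 0.0093 1.0471] [-4.4  0.3 21. ] [0.38 1.02 0.07]
-0.004 21.52 [ 0.488  -0.2433  0.0675] [ 3.1410e+00 -1.8000e-03  1.0473e+00] [-5.1  0.7 20.5] [0.02 1.07 0.01]
0 22.07 [ 0.488  -0.2433  0.0675] [3.1410e+00 1.9000e-03 1.0471e+00] [-5.   0.4 20.5] [0.18 1.07 0.04]
```

View pics/home.png

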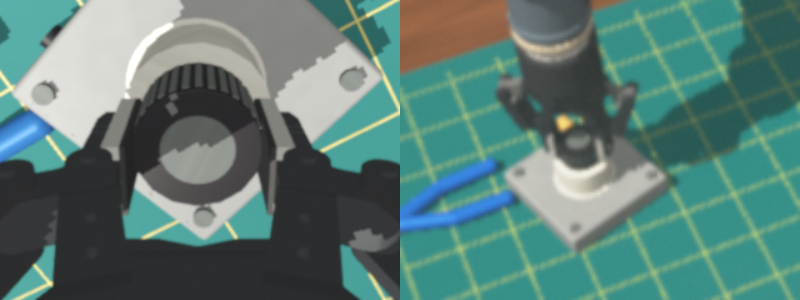

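The skirt now sits flush on the deck, with no gap visible at right crop (583,190). The stop at 0.0675 held steady while I varied the tool's tilt, so I'm handing in with the push kept on.

Run:
```python
from plant import robot
s=robot.sense();print(s["t"],s["tcp_pos"],s["wrist_force"],s["opening"])
print(robot.close_job())
```

```text
22.175 [ 0.48805307 -0.24332591  0.0675131 ] [-3.77011348  0.21521222 21.10106616] 0.46994844181153483
the job is handed in; nothing more can be done
None
```

The load cap is on the test port and pushed home. I handed the job in at 22.2 s, with the gripper still holding the cap and pushing down with about 21 N.

- **Keying:** I didn't turn the collar. At the yaw I arrived with, the cap passed pin height with no contact, so a keyway was already over the pin.
- **Home:** The cap met the plunger at TCP height 0.0757 m. It then came to a firm stop at 0.0675 m, about 8.2 mm lower; 8 mm was expected. Over the last 1.5 mm of commanded travel the force rose to about 21 N while the height stayed the same.
- **Flatness:** The last picture shows the skirt flush on the deck. Tilting the tool by up to 0.008 rad changed the height by only about 0.1 mm.
- **Off the ideal:** The push is not perfectly centred. At the stop there is a side force of 4–5 N and a moment of about 1 N m at the wrist. I put this down to the arm flexing and left it.
- **Other items:** I touched nothing else that I know of, but I took no final overview picture to confirm that.

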